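Tip the detector test balls into the sample tray

TASK

Swing the blue lid of the sample box fully back, past its click, while the box stands on the bench, so that the lid stays open by itself; only then pick the box up and tip its three metal test balls into the aluminium sample tray. Stand the empty box upright on the bench beside the tray with its lid still fully back, and leave everything else where it is.

Things in the scene. Friction and masses are not known exactly. Their poses are not given: they have to be found in the camera images.
- box: Loose grey box, blue lid: 100 (x) by 56 (y) by 50 mm high without lid, 0.4 to 0.7 kg. Origin: centre of underside, z up. Lid hinged on the rear (+x) rim; pouring front -x. Side walls flat, full length and height, fit to grip with the lid back. Inside, a 4 mm floor under the rear half, then a 44 degree ramp up to the front rim: balls roll out over it when tipped forward about 70 degrees.
- lid (a joint): Lid angle, rad: 0 shut, 1.57 upright, 2.9 fully back at its stop, nearly level behind the box, pull bar hanging below. It swings up and back to box +x. Over-centre spring turns at 1.6: short of it the lid snaps shut; 0.1 or more past it the lid, let go, swings to the stop and stays, even with the box tipped forward. Takes about 1 N at the pull bar.
- lid_knob (a point): Centre of the round black pull bar on the lid, 12 mm diameter, 24 mm long along box y, turning freely about its own axis on a thin steel stem, so pinched by its ends (along box y) it lets the lid swing while the gripper keeps its attitude. The point is 22 mm above the lid's top face (27 mm off the hinge plane), 91 mm from the hinge line, 9 mm from the lid's free edge. Lid 5 mm thick.
- lid_hinge (a point): Middle of the lid's hinge line: 50 mm behind the box's origin (box x = +0.050), 50.5 mm up; the hinge runs along box y.
- pour_lip (a point): Middle of the top edge of the box's pouring front: box x = -0.050, z = 0.050.
- ball0_center (a point): Centre of the steel test ball, 20 mm diameter, about 33 g; at the start in the box on its floor.
- ball1_center (a point): Centre of the brass test ball, 20 mm diameter, about 33 g; at the start in the box.
- ball2_center (a point): Centre of the copper test ball, 20 mm diameter, about 33 g; at the start in the box.
- tray: Aluminium sample tray with a black mat and a white handle on its -x side, fixed to the bench. 180 mm (x) by 190 mm (y), 40 mm high, walls 4 mm, floor 10 mm thick. Origin: centre of its underside.
- green_box: Bystander: a like box with a green lid, shut, 84 mm high with its pull bar. Not to be moved. Origin: centre of its underside.
- tape: Bystander: yellow ring-shaped reel, 90 mm diameter, 24 mm high. Origin: centre of its underside.
- screwdriver: Bystander: red-handled screwdriver lying on the bench.
- wrench: Bystander: steel wrench lying on the bench.
- mug: Bystander: blue mug, 80 mm diameter, 95 mm high. Origin: centre of its underside.
- can: Bystander: yellow can, 60 mm diameter, 110 mm high. Origin: centre of its underside.
There are look-alikes about, which are no part of the job. What is shaped like the box but orange or pink is not meant.

How it is judged:
On the way, in this order (a step that is already met when the one before it is completed fails the run):
1. The lid is fully back while the box stands upright on the bench (value of joint lid above 2.5 rad and angle between box's own z axis and vertical below 0.2 rad and height (world z) of box below 0.008 m), for 0.2 s.
2. The box, lid back, is tipped over the tray (angle between box's own z axis and vertical above 0.7 rad and value of joint lid above 2.2 rad and x of pour_lip in the frame of tray between -0.12 and 0.12 m and y of pour_lip in the frame of tray between -0.12 and 0.12 m).
At the end, for the whole second after the job is handed in: All three balls lie inside the tray; the box stands upright (within 0.1 rad) and still on the bench itself (underside within 6 mm of it), with its lid back beyond 2.5 rad (x of ball0_center in the frame of tray between -0.086 and 0.086 m and y of ball0_center in the frame of tray between -0.091 and 0.091 m and z of ball0_center in the frame of tray between 0.01 and 0.035 m and x of ball1_center in the frame of tray between -0.086 and 0.086 m and y of ball1_center in the frame of tray between -0.091 and 0.091 m and z of ball1_center in the frame of tray between 0.01 and 0.035 m and x of ball2_center in the frame of tray between -0.086 and 0.086 m and y of ball2_center in the frame of tray between -0.091 and 0.091 m and z of ball2_center in the frame of tray between 0.01 and 0.035 m and angle between box's own z axis and vertical below 0.1 rad and height (world z) of box between -0.004 and 0.006 m and value of joint lid above 2.5 rad and linear speed of box below 0.02 m/s); the robot touches nothing.
It fails at once if The box is tipped (beyond 0.6 rad) while its lid is not fully back (under 2.0 rad) (angle between box's own z axis and vertical above 0.6 rad and value of joint lid below 2 rad).
It fails at once if A bystander is moved by more than 40 mm (distance of any of green_box, tape, screwdriver, wrench, mug, can from where it was at the start of the episode above 0.04 m).
It also fails if it takes over 72 s, if anything falls off the work surface, if the arm or the gripper's body presses on something with over 40 N, if the wrist force passes 120 N, or if a joint passes its speed limit or range.

ROBOT

A 6-joint arm with a two-finger parallel gripper is mounted at the origin on the work surface. World frame = base frame: x ahead of the robot, y to its left, z up, the work surface at z = 0. Lengths are in m, angles in rad, forces in N, time in s.
With the tool pointing down it reaches from about 0.275 to 0.825 m from the base axis. Payload 4.9 kg.
Tool frame: the origin (TCP) lies midway between the tips of the shut fingers; the grasp point (between the pads) lies 19 mm behind it (grip_point_offset is the distance from the TCP to the grasp point, in m); z points along the fingers, y is the line along which they close (so a half turn about z gives the same grasp; the last joint's range is limited). The gripper opens to 85 mm and grips with 20 to 120 N. Pads are 22 mm wide; open, the fingers measure 114 mm over their backs; the gripper's body (76 mm by 85 mm) begins 54 mm behind the grasp point. The pads swing forward as they close: fully open they stand 13 mm farther back than shut.
Start: joints at [-1.352, 0.326, -0.193, 1.052, 0, 1.437], TCP at [0.19, -0.516, 0.231] pointing down, gripper open.
Joint ranges: [-2.65, 2.65], [-0.97, 1.79], [-1.3, 1.35], [-1.93, 2.1], [-1.47, 1.37], [-3.14, 3.14]. Speed limits (rad/s): [2.57, 2.57, 3.14, 3.14, 3.14, 3.14].

INTERFACE

Orientations are given as a rotation vector (axis times angle).
In Python, from cell import * gives the robot as it stands. Calls block until the motion is done:
- movep(position, orientation): joint-space move of the TCP to a pose.
- move_l(position, velocity=0.15, rot=None, until_force=None): straight line of the TCP; rot=None keeps the orientation; velocity is the mean speed in m/s. With until_force (N) it stops when the force on the tool has changed by that much, and returns True; else False.
- set_joints(angles): joint-space move.
- let_go() and grab(newtons=None): open the fingers fully, or close them until they stop; newtons is the grip in N (None keeps the last).
- sleep(seconds).
- ik(position, orientation): joint angles nearest the present ones, or None.
- get_state(): the state.
- grab_frame(name): name is "scene" or "top" or "wrist"; returns a dict with "img" (480x640x3 uint8, red, green, blue), "fx", "fy", "cx", "cy" (pixels), "k1" (the pictures are not rectified: a ray, as slopes to the right and down, at radius r is drawn at 1 + k1 r^2 times it, then the intrinsics apply), "cam_to_world" (4x4, takes a point from camera to world coordinates); the wrist camera has in their place "T_tool_cam" (4x4, takes a point from camera to tool coordinates, whose origin is the TCP and whose axes are the flange's). Camera axes: x right, y down, z forward; pixel columns grow to the right and rows downward; lengths in m; the calibration is good to about 2 mm. A picture is of the moment at which its call begins: read the wrist's pose just before it. There is no depth.
A pose or a line that the arm cannot do raises MotionError and nothing moves.
- sign_off(): hands the job in; it is judged then, once.
Trained networks look in the newest picture that a camera, given by its name, has taken for a name from the list of things; names that differ only in an ending like _2 or _b are one class to them, and where a whole thing is asked for, a point or a joint stands for the part that bears it (a point fixed in the world has none). Each returns a list of dicts, best first, with "score" (0 to 1); they miss things now and then, are a little off and sometimes report something else, mostly with a low value. They report only what shows in the picture. A call takes as long as a camera call. They do not tell look-alikes from the thing itself.
- spot_in(camera, name): "centre" ([column, row] in pixels, amid what is visible of it).
- silhouettes(camera, name): "mask" (480x640 bool, what is visible of it) and "centre" ([column, row] in pixels, amid what is visible of it).
- tip_of(camera, name): "centre" ([column, row] in pixels: a listed point, or the origin of a listed thing).
The state is a dict: "clock": time; "q": joint angles; "joint_velocities": joint speeds; "tau": joint torques, N m; "position": TCP position; "eef_rot": TCP orientation; "contact_force": force on the tool from outside, world axes, zero at the start; "wrist_torque": the same for the moment, N m; "finger_gap": opening from 0.0 (shut) to 1.0 (fully open); "grasp_force": force on a finger pad.
Only numpy, scipy, OpenCV 4.12 (cv2) and the standard library are available. Lean on these libraries where they do the work, as an engineer would, in place of code of your own. Each camera call takes 0.05 s, during which the arm holds its last target. There are 200 camera calls.

## Working session

There is one attempt and no reset: what is moved stays moved. The work goes in short steps, each a Python script; the robot and the scene stay as the last script left them, time stands still between calls to the robot, and variables do not carry over. Pictures are saved under pics/ and viewed, at most 10 in all, crops included, and the job is handed in when it is done.

```bash
mkdir -p pics; ls; cat > h.py <<'E'
from cell import *
import numpy as np, cv2
from scipy.spatial.transform import Rotation as R
def ray(f,px,T=None):
    K=np.array([[f['fx'],0,f['cx']],[0,f['fy'],f['cy']],[0,0,1.]])
    p=cv2.undistortPoints(np.array([[px]],float),K,np.array([f['k1'],0,0,0.]))[0,0]
    T=np.array(f['cam_to_world']) if T is None else T
    return T[:3,3],T[:3,:3]@np.array([p[0],p[1],1])
def at_z(f,px,z,T=None):
    o,d=ray(f,px,T); return o+d*(z-o[2])/d[2]
def wristT(f,s):
    T=np.eye(4);T[:3,:3]=R.from_rotvec(s['eef_rot']).as_matrix();T[:3,3]=s['position']
    return T@np.array(f['T_tool_cam'])
def proj(f,P,T=None):
    T=np.array(f['cam_to_world']) if T is None else T
    c=T[:3,:3].T@(np.array(P)-T[:3,3]); a,b=c[:2]/c[2]; k=1+f['k1']*(a*a+b*b)
    return [f['fx']*a*k+f['cx'],f['fy']*b*k+f['cy']]
def save(f,n): cv2.imwrite('pics/'+n+'.png',f['img'][:,:,::-1])
E
python3 - <<'E'
from h import *
for c in ['scene','top']:
    f=grab_frame(c); save(f,c+'0'); print(c,np.round(np.array(f['cam_to_world'])[:3,3],3))
    for n in ['box','lid','lid_knob','lid_hinge','pour_lip','tray','green_box']:
        for d in tip_of(c,n)[:3]: print(n,np.round(d['centre']),round(d['score'],2),np.round(at_z(f,d['centre'],{'lid_knob':.0775,'lid_hinge':.05,'pour_lip':.05}.get(n,0)),3))
print(get_state())
E
```

```text
pics
scene [1.438 0.412 1.195]
box [427. 254.] 0.9 [0.411 0.243 0.   ]
box [389. 290.] 0.76 [0.564 0.192 0.   ]
box [372. 235.] 0.75 [0.411 0.087 0.   ]Traceback (most recent call last):
  File "<stdin>", line 5, in <module>
ValueError: it knows: ball0_center, ball1_center, ball2_center, box, can, green_box, lid_hinge, lid_knob, mug, pour_lip, screwdriver, tape, tray, wrench
```

```bash
python3 - <<'E'
from h import *
for c in ['scene','top']:
    f=grab_frame(c); save(f,c+'0'); print(c,np.round(np.array(f['cam_to_world'])[:3,3],3))
    for n in ['box','lid_knob','lid_hinge','pour_lip','tray','green_box','mug','can','tape']:
        for d in tip_of(c,n)[:4]: print(n,np.round(d['centre']),round(d['score'],2),np.round(at_z(f,d['centre'],{'lid_knob':.0775,'lid_hinge':.05,'pour_lip':.05}.get(n,0)),3))
print(get_state())
E
```

```text
scene [1.438 0.412 1.195]
box [428. 254.] 0.82 [0.41  0.245 0.   ]
box [388. 289.] 0.71 [0.564 0.19  0.   ]
box [371. 236.] 0.67 [0.418 0.086 0.   ]
box [448. 298.] 0.63 [0.527 0.335 0.   ]
lid_knob [433. 280.] 0.95 [0.549 0.292 0.077]
lid_knob [402. 263.] 0.88 [0.533 0.208 0.077]
lid_knob [444. 227.] 0.67 [0.377 0.264 0.077]
lid_knob [386. 224.] 0.57 [0.427 0.127 0.077]
lid_hinge [362. 214.] 0.87 [0.397 0.05  0.05 ]
lid_hinge [418. 250.] 0.81 [0.453 0.224 0.05 ]
lid_hinge [473. 288.] 0.73 [0.509 0.384 0.05 ]
lid_hinge [376. 287.] 0.71 [0.607 0.173 0.05 ]
pour_lip [387. 231.] 0.91 [0.426 0.132 0.05 ]
pour_lip [446. 235.] 0.88 [0.373 0.273 0.05 ]
pour_lip [432. 288.] 0.82 [0.552 0.295 0.05 ]
pour_lip [400. 265.] 0.72 [0.517 0.2   0.05 ]
tray [272. 229.] 0.88 [ 0.508 -0.166  0.   ]
tray [376. 291.] 0.19 [0.58  0.166 0.   ]
mug [478. 361.] 0.73 [0.667 0.448 0.   ]
can [173. 182.] 0.85 [ 0.465 -0.515  0.   ]
can [374. 288.] 0.49 [0.573 0.158 0.   ]
tape [518. 284.] 0.75 [0.409 0.48  0.   ]
tape [400. 261.] 0.53 [0.465 0.185 0.   ]
top [ 0.416 -0.036  1.642]
box [232. 228.] 0.95 [0.561 0.
[... 965 characters left out ...]
 'q': array([-1.35221604e+00,  3.26194238e-01, -1.92589401e-01,  1.05200112e+00,
       -2.82725125e-05,  1.43658937e+00]), 'joint_velocities': array([-1.70385717e-03, -1.49750687e-04,  2.17481421e-05, -8.80392334e-04,
       -1.39468532e-03,  3.88773087e-04]), 'tau': array([ 7.54524081e-04, -4.43343437e+01,  2.62757635e+01,  1.30166110e-03,
       -2.44228222e-04, -2.99342497e-07]), 'position': array([ 0.19003684, -0.5161489 ,  0.23128801]), 'eef_rot': array([ 3.09283183e+00,  5.51285395e-01, -4.36044128e-05]), 'contact_force': array([ 0.47316703, -1.04227947,  0.10989746]), 'wrist_torque': array([-0.04275901, -0.01464686,  0.05044039]), 'grasp_force': 0.0, 'finger_gap': 0.9991534215916199}
```

View pics/top0.png

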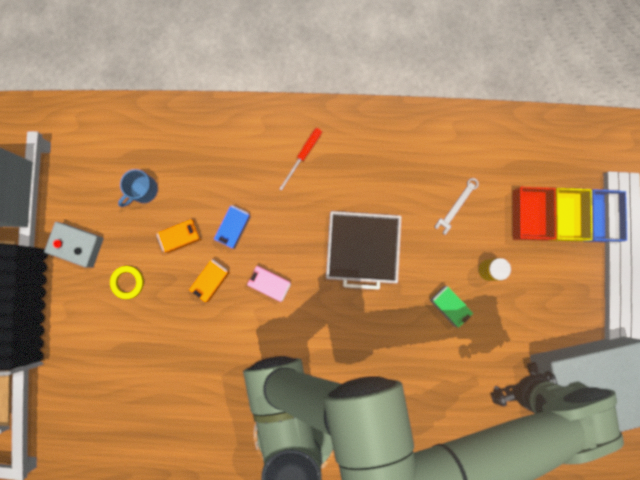

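View pics/scene0.png

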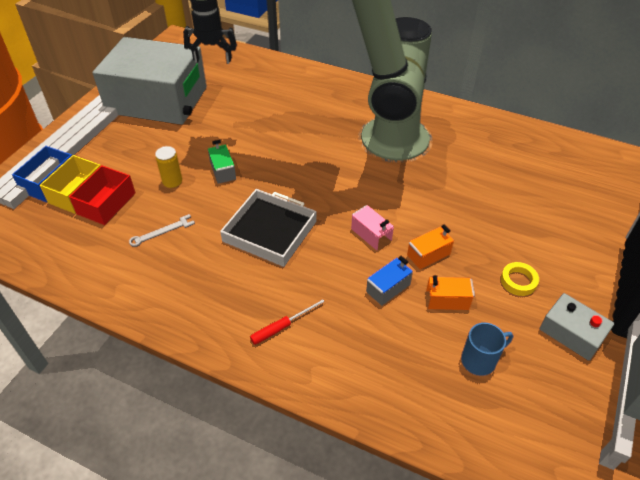

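The top view shows the blue box at about (232,228), with its black pull bar at the lower left. The tray is at (363,247), and orange and pink look-alikes stand around the box. Next I'll look from close by.

```bash
cat >> h.py <<'E'
def down(yaw,tilt=0,flip=0):
    # tool x along box x (yaw), z down; tilt = rotation about box y (positive tips box forward => -tilt about +y)
    return (R.from_euler('z',yaw)*R.from_euler('y',-tilt)*R.from_euler('x',np.pi)*R.from_euler('z',np.pi*flip))
E
python3 - <<'E'
from h import *
yaw=-.4
for fl in (0,1):
    print(fl, ik([.53,.19,.36],down(yaw,0,fl).as_rotvec()))
q=[(fl,ik([.53,.19,.36],down(yaw,0,fl).as_rotvec())) for fl in (0,1)]
fl=min([a for a in q if a[1] is not None],key=lambda a:abs(a[1][5]))[0]
movep([.53,.19,.36],down(yaw,0,fl).as_rotvec())
s=get_state();f=grab_frame('wrist');T=wristT(f,s);save(f,'w1');print(fl,s['q'],s['clock'],T.round(3).tolist())
for n,z in [('box',0),('lid_knob',.0775),('lid_hinge',.0505),('pour_lip',.05)]:
    for d in tip_of('wrist',n)[:4]: print(n,np.round(d['centre']),round(d['score'],2),np.round(at_z(f,d['centre'],z,T),3))
f=grab_frame('top')
for px in [(281,189),(320,130),(327,282),(332,212),(400,216),(397,283)]: print(px,at_z(f,px,.02 if px[1]<200 and px[0]<325 else .04).round(3))
E
```

```text
0 [ 2.13121641e-01  3.04509485e-01  1.02397377e-01  1.36868422e+00
 -4.44089210e-16 -2.52847101e+00]
1 [0.21312164 0.30450949 0.10239738 1.36868422 0.         0.61312164]
1 [ 2.11791980e-01  3.04687389e-01  1.02231455e-01  1.36862819e+00
 -1.94363062e-04  6.13156756e-01] 3.9 [[0.391, 0.88, 0.27, 0.462], [0.921, -0.373, -0.115, 0.219], [-0.001, 0.293, -0.956, 0.502], [0.0, 0.0, 0.0, 1.0]]
box [407. 159.] 0.61 [0.537 0.329 0.   ]
box [320. 210.] 0.6 [0.555 0.187 0.   ]
box [318.  97.] 0.56 [0.412 0.244 0.   ]
box [215. 143.] 0.55 [0.411 0.088 0.   ]
lid_knob [405. 184.] 0.97 [0.553 0.3   0.078]
lid_knob [326. 194.] 0.95 [0.525 0.206 0.078]
lid_knob [331.  49.] 0.89 [0.38  0.272 0.078]
lid_hinge [319. 255.] 0.96 [0.604 0.165 0.05 ]
lid_hinge [451. 128.] 0.74 [0.514 0.38  0.05 ]
lid_hinge [312. 131.] 0.72 [0.451 0.219 0.05 ]
lid_hinge [163. 144.] 0.71 [0.391 0.04  0.05 ]
pour_lip [328. 180.] 0.77 [0.515 0.215 0.05 ]
pour_lip [240. 150.] 0.74 [0.436 0.127 0.05 ]
pour_lip [331.  48.] 0.72 [0.373 0.277 0.05 ]
pour_lip [392. 190.] 0.71 [0.558 0.287 0.05 ]
(281, 189) [0.669 0.061 0.02 ]
(320, 130) [ 0.838 -0.042  0.02 ]
(327, 282) [ 0.418 -0.072  0.04 ]
(332, 212) [ 0.607 -0.08   0.04 ]
(400, 216) [ 0.601 -0.265  0.04 ]
(397, 283) [ 0.42 -0.26  0.04]
```

View pics/w1.png

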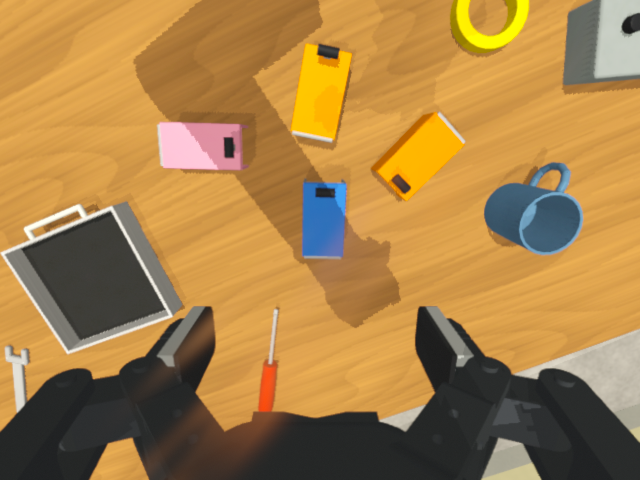

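The wrist view shows the blue lid spanning about (302–346, 182–257), with its bar at (326,193). The nearest orange box's corner is at (375,170). I'll fit the lid rectangle for position and yaw, then repeat it from closer.

```bash
cat >> h.py <<'E'
def lidrect(f,T,near,z=.0555):
    hsv=cv2.cvtColor(f['img'],cv2.COLOR_RGB2HSV)
    m=cv2.inRange(hsv,(105,120,60),(130,255,255))
    n,l,st,c=cv2.connectedComponentsWithStats(m)
    p=proj(f,near,T); ok=[i for i in range(1,n) if st[i,4]>200]
    i=min(ok,key=lambda i:np.hypot(*(c[i]-p)))
    cs,_=cv2.findContours((l==i).astype(np.uint8),cv2.RETR_EXTERNAL,cv2.CHAIN_APPROX_NONE)
    P=np.array([at_z(f,q[0],z,T)[:2] for q in max(cs,key=len)],np.float32)
    return cv2.minAreaRect(cv2.convexHull(P))
E
python3 - <<'E'
from h import *
s=get_state();f=grab_frame('wrist');T=wristT(f,s)
print(lidrect(f,T,[.56,.19,.055]))
movep([.505,.21,.21],down(-.45,0,1).as_rotvec())
s=get_state();f=grab_frame('wrist');T=wristT(f,s);save(f,'w2')
print(lidrect(f,T,[.56,.19,.055]))
for n,z in [('box',0),('lid_knob',.0775),('lid_hinge',.0505),('pour_lip',.05)]:
    for d in tip_of('wrist',n)[:2]: print(n,np.round(d['centre']),round(d['score'],2),np.round(at_z(f,d['centre'],z,T),3))
E
```

```text
((0.5597915053367615, 0.18930959701538086), (0.05441061407327652, 0.09798267483711243), 65.61779022216797)
((0.5554925203323364, 0.19125264883041382), (0.05423446744680405, 0.08951481431722641), 65.88639831542969)
box [434. 187.] 0.97 [0.534 0.333 0.   ]
box [307. 113.] 0.85 [0.414 0.247 0.   ]
lid_knob [432. 236.] 0.92 [0.55  0.298 0.078]
lid_knob [315.  42.] 0.66 [0.379 0.272 0.078]
lid_hinge [298. 170.] 0.92 [0.455 0.22  0.05 ]
lid_hinge [320. 329.] 0.79 [0.603 0.17  0.05 ]
pour_lip [311.  43.] 0.89 [0.372 0.272 0.05 ]
pour_lip [192. 194.] 0.84 [0.433 0.126 0.05 ]
```

View pics/w2.png

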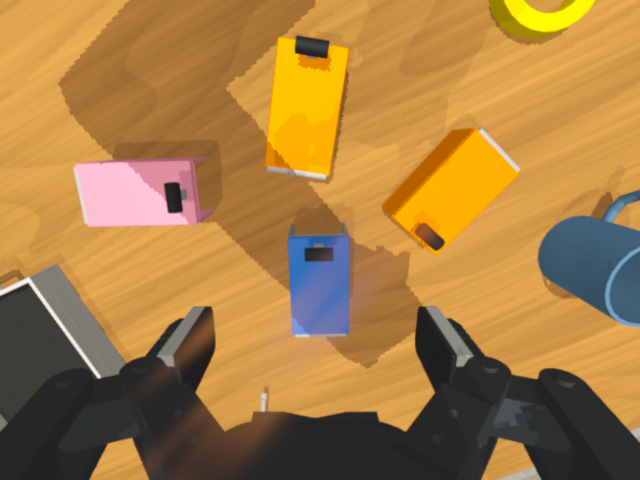

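The close view shows the blue lid at (290–350, 236–335) and its bar at (319,254). I'll convert those points directly.

```bash
python3 - <<'E'
from h import *
s=get_state();f=grab_frame('wrist');T=wristT(f,s)
for n,px,z in [('knob',(319,254),.0775),('knobtop',(319,254),.0835),('hinge',(320,334),.0555),('front',(319,236.5),.0555),('fl',(289,237),.0555),('fr',(349.5,236.5),.0555),('bl',(291.5,335),.0555),('br',(349,335),.0555)]: print(n,at_z(f,px,z,T).round(4))
E
```

```text
knob [0.5247 0.2062 0.0775]
knobtop [0.5229 0.207  0.0835]
hinge [0.6068 0.1683 0.0555]
front [0.5166 0.2104 0.0555]
fl [0.5053 0.186  0.0555]
fr [0.5285 0.235  0.0555]
bl [0.5956 0.1425 0.0555]
br [0.6203 0.1935 0.0555]
```

```bash
python3 - <<'E'
from h import *
yaw=-.44; rot=down(yaw,0,1).as_rotvec(); d=np.array([np.cos(yaw),np.sin(yaw),0])
K=np.array([.5245,.2063,.0775]); off=np.array([0,0,-.015])
move_l(K+[0,0,.05],.15,rot)
print(move_l(K+off,.08,until_force=8)); s0=get_state()
grab(25); s=get_state(); print(s['position'],s['finger_gap'],s['grasp_force'],s['contact_force']-s0['contact_force'])
H=K+.091*d+[0,0,-.027]; r=np.hypot(.091,.027); a0=np.pi-np.arctan2(.027,.091)
for th in np.linspace(0,2.05,10)[1:]:
    a=a0-th; move_l(H+r*np.cos(a)*d+[0,0,r*np.sin(a)]+off,.1)
s=get_state();print(s['finger_gap'],s['grasp_force'],s['contact_force']-s0['contact_force'],s['clock'])
let_go(); sleep(.3)
p=get_state()['position']; move_l(p+[0,0,.06],.2); movep([.505,.21,.25],down(-.44,0,1).as_rotvec())
s=get_state();f=grab_frame('wrist');save(f,'w3');T=wristT(f,s)
for n,z in [('lid_hinge',.0505),('pour_lip',.05),('lid_knob',.046)]:
    for d in tip_of('wrist',n)[:4]: print(n,np.round(d['centre']),round(d['score'],2),np.round(at_z(f,d['centre'],z,T),3))
print(get_state()['clock'])
E
```

```text
False
[0.52426093 0.20577055 0.06259564] 0.2700190058396366 26.92781388759613 [-0.74402303 -2.95564573  2.77714816]
0.26924410501968055 26.924242973327637 [ 3.66384546 -1.74276686  3.10581275] 10.7667
lid_hinge [300. 165.] 0.91 [0.453 0.219 0.05 ]
lid_hinge [112. 186.] 0.77 [0.391 0.042 0.05 ]
lid_hinge [549. 244.] 0.74 [0.636 0.42  0.05 ]
lid_hinge [318. 311.] 0.67 [0.603 0.168 0.05 ]
pour_lip [206. 186.] 0.81 [0.432 0.127 0.05 ]
pour_lip [319. 222.] 0.75 [0.513 0.212 0.05 ]
pour_lip [317.  53.] 0.65 [0.372 0.275 0.05 ]
pour_lip [399. 229.] 0.63 [0.554 0.283 0.05 ]
lid_knob [318. 383.] 0.9 [0.692 0.127 0.046]
lid_knob [419. 225.] 0.86 [0.56  0.303 0.046]
lid_knob [317.  57.] 0.74 [0.374 0.274 0.046]
lid_knob [189. 189.] 0.55 [0.427 0.108 0.046]
13.1417
```

View pics/w3.png

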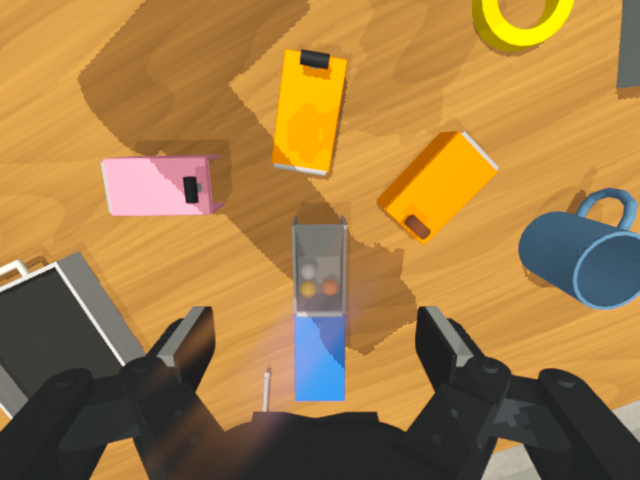

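The lid lies fully back, spanning (295–345, 315–400). The three balls are visible at about (309,270), (307,289) and (330,288), and the box hasn't moved. Now I'll check which pour poses are reachable.

```bash
cat >> h.py <<'E'
GX,GZ=.004,.010   # TCP in box frame while gripping
def tool_for_box(O,yaw,phi,t0=0):
    Rb=R.from_euler('z',yaw)*R.from_euler('y',-phi)
    return np.array(O)+Rb.apply([GX,0,GZ]), (Rb*R.from_euler('x',np.pi)*R.from_euler('z',np.pi)).as_rotvec()
def box_from_lip(L,yaw,phi):
    Rb=R.from_euler('z',yaw)*R.from_euler('y',-phi)
    return np.array(L)-Rb.apply([-.05,0,.05])
E
python3 - <<'E'
from h import *
for yaw in (-1.4,-1.0,-.6,-.3,0,.4,.8,1.2):
  for lx in (-.03,0.03):
    c=np.array([.5115,-.169]); L=np.r_[c+lx*np.array([np.cos(yaw),np.sin(yaw)]),.085]
    out=[]
    for phi in (0,.4,.8,1.1,1.3):
        q=ik(*tool_for_box(box_from_lip(L,yaw,phi),yaw,phi)); out.append(None if q is None else q.round(2).tolist())
    print(yaw,lx,[o is not None for o in out], out[-1] or out[-2])
E
```

```text
-1.4 -0.03 [True, True, True, True, True] [0.05, 0.67, -0.82, -0.33, -1.27, 1.14]
-1.4 0.03 [True, True, True, True, True] [-0.08, 0.7, -0.89, -0.74, -1.21, 0.82]
-1.0 -0.03 [True, True, True, True, True] [-0.04, 0.85, -1.22, -1.62, -0.91, 0.36]
-1.0 0.03 [True, True, True, True, True] [-0.17, 0.85, -1.15, -1.61, -0.79, 0.29]
-0.6 -0.03 [True, True, True, False, False] None
-0.6 0.03 [True, True, True, True, False] [-0.38, 0.67, -1.23, -1.42, -0.19, 0.1]
-0.3 -0.03 [True, True, True, False, False] None
-0.3 0.03 [True, True, True, True, False] [-0.54, 0.67, -1.26, -1.45, 0.21, -0.11]
0 -0.03 [True, True, True, False, False] None
0 0.03 [True, True, True, True, True] [-0.72, 0.94, -1.29, -1.87, 0.69, -0.23]
0.4 -0.03 [True, True, True, True, True] [-1.0, 0.65, -1.09, -0.72, 1.25, -1.0]
0.4 0.03 [True, True, True, True, True] [-0.85, 0.72, -1.1, -1.1, 1.15, -0.68]
0.8 -0.03 [True, True, True, True, True] [-0.99, 0.8, -0.47, 0.97, 1.22, -2.27]
0.8 0.03 [True, True, True, True, True] [-0.87, 0.74, -0.56, 0.62, 1.28, -1.93]
1.2 -0.03 [True, True, True, True, True] [-0.92, 1.01, -0.05, 1.59, 0.97, -2.73]
1.2 0.03 [True, True, True, True, True] [-0.83, 0.97, -0.14, 1.47, 1.05, -2.64]
```

```bash
cat >> h.py <<'E'
PY=-1.4; LX=np.array([.5115+.03*np.cos(PY),-.169+.03*np.sin(PY)])
def pour(phi,y=PY): return tool_for_box(box_from_lip(np.r_[LX,max(.095,.16-.1*phi)],y,phi),y,phi)
E
python3 - <<'E'
from h import *
O=[.560,.1893,0]; yaw=-.44
p,r=tool_for_box(O,yaw,0)
movep(p+[0,0,.13],r); move_l(p+[0,0,.05],.2)
print(move_l(p,.08,until_force=10)); grab(80); s=get_state()
print(s['position']-p,s['finger_gap'],s['grasp_force'],s['contact_force'])
s1=s; move_l(p+[0,0,.02],.08); sleep(.2); s=get_state(); print('lift',s['contact_force'],s['wrist_torque'],s['finger_gap'])
move_l(p+[0,0,.15],.15); s=get_state(); print(s['grasp_force'],s['clock'],s['q'].round(2))
for phi in (0,.3,.6,.9,1.1,1.25,1.35): print(phi,ik(*pour(phi)))
f=grab_frame('scene'); save(f,'s1')
E
```

```text
False
[ 0.00050728 -0.00019709  0.00088421] 0.6444248000220848 87.1303653717041 [-2.17194559 -0.95430054  5.77755954]
lift [ 0.54262142  0.16563256 -8.75559246] [ 0.07902808 -0.03337233 -0.03839608] 0.6437007617182253
87.30571389198303 17.0417 [ 0.2   0.46 -0.18  0.93  0.    0.64]
0 [-0.57319103  0.47999208 -0.26055655  0.8302477   0.          0.82680897]
0.3 [-0.46174152  0.41009959 -0.46317374  0.51664419 -0.24066224  0.91632852]
0.6 [-0.33513511  0.41860485 -0.63820615  0.19384242 -0.51657623  0.97960836]
0.9 [-0.20912795  0.47320628 -0.75873106 -0.09831263 -0.81462741  0.99977933]
1.1 [-0.13534048  0.55014571 -0.82376366 -0.33772865 -1.01555005  0.96221029]
1.25 [-0.08933698  0.63786303 -0.87204471 -0.59785242 -1.16063548  0.86973625]
1.35 [-0.06416031  0.72154256 -0.90735054 -0.86174327 -1.24977868  0.74098617]
```

Box is held and lifted (about 0.9 kg of load), and the joint path for the pour is smooth. Pouring now.

```bash
python3 - <<'E'
from h import *
movep(*pour(0)); sleep(.2)
for phi in (.3,.6,.8,.95,1.1,1.25):
    p,r=pour(phi); d=max(np.linalg.norm(p-get_state()['position']),.005)
    move_l(p,d/(.5 if phi<.8 else .6),r)
sleep(1.0); s=get_state(); print(s['clock'],s['finger_gap'],s['contact_force'],s['q'].round(2))
for c in ('scene','top'):
    f=grab_frame(c); save(f,c+'p')
    for n in ('ball0_center','ball1_center','ball2_center'):
        for d in tip_of(c,n)[:2]: print(c,n,np.round(d['centre']),round(d['score'],2),at_z(f,d['centre'],.02).round(3))
    if c=='scene': a=f['img'][120:330,180:420,::-1]
    else: b=f['img'][170:330,260:460,::-1]
cv2.imwrite('pics/p.png',np.vstack([cv2.resize(a,(480,420)),cv2.resize(b,(480,384))])[:600])
cv2.imwrite('pics/p.png',np.hstack([cv2.resize(a,(400,350)),cv2.resize(b,(400,350))]))
E
```

```text
24.2333 0.641669718501181 [-0.17334284  0.54305446 -8.0490253 ] [-0.09  0.64 -0.87 -0.6  -1.16  0.87]
scene ball0_center [230. 191.] 0.66 [ 0.445 -0.334  0.02 ]
scene ball0_center [289. 228.] 0.56 [ 0.499 -0.117  0.02 ]
scene ball1_center [243. 177.] 0.53 [ 0.378 -0.328  0.02 ]
scene ball1_center [283. 207.] 0.4 [ 0.436 -0.169  0.02 ]
scene ball2_center [283. 235.] 0.55 [ 0.528 -0.119  0.02 ]
top ball1_center [361. 274.] 0.37 [ 0.443 -0.165  0.02 ]
```

View pics/p.png

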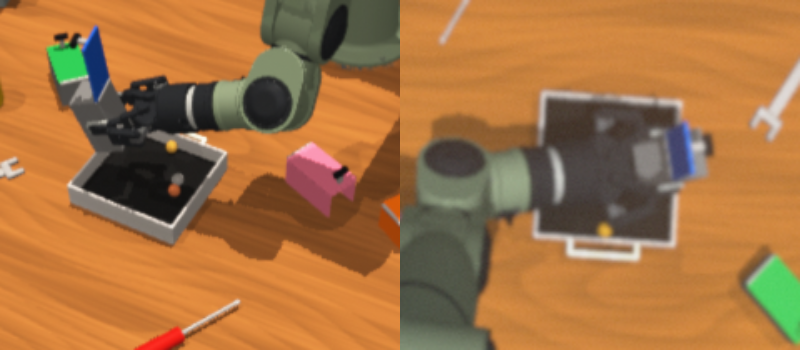

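All three balls lie in the tray: brass at (171,146) in the left panel, steel and copper at (176,180). Setting the box down beside the tray, clear of the screwdriver.

```bash
python3 - <<'E'
from h import *
for phi in (1.0,.7,.35,0):
    p,r=pour(phi); d=np.linalg.norm(p-get_state()['position'])
    move_l(p,d/.5,r)
O=np.array([.54,.06,0]); p,r=tool_for_box(O,.6,0)
q=ik(p+[0,0,.15],r); print(q)
p0=get_state()['position']; move_l(p0+[0,0,.05],.2)
movep(p+[0,0,.15],r); move_l(p+[0,0,.02],.15); sleep(.3)
print(move_l(p+[0,0,-.003],.02,until_force=6)); s=get_state(); print(s['position']-p,s['contact_force'])
let_go(); sleep(.2); move_l(p+[0,0,.16],.15)
movep([.40,.05,.33],down(.3,0,1).as_rotvec()); sleep(.3)
s=get_state();f=grab_frame('wrist');save(f,'w4');T=wristT(f,s);print(s['clock'],s['contact_force'])
for n,z in [('lid_hinge',.0505),('pour_lip',.05),('lid_knob',.046),('ball0_center',.02),('ball1_center',.02),('ball2_center',.02)]:
    for d in tip_of('wrist',n)[:2]: print(n,np.round(d['centre']),round(d['score'],2),np.round(at_z(f,d['centre'],z,T),3))
f=grab_frame('scene'); cv2.imwrite('pics/s4.png',cv2.resize(f['img'][120:360,180:500,::-1],(800,600)))
E
```

```text
[-0.02090158  0.3785302  -0.30919536  0.88307077  0.         -0.62090158]
True
[-2.96964224e-04 -9.03483894e-05  1.01131082e-03] [-1.90887529  0.12744855  4.59076106]
34.075 [-0.17947608  0.13137068  0.3357385 ]
lid_hinge [304. 334.] 0.78 [0.577 0.089 0.05 ]
lid_hinge [422. 278.] 0.72 [0.453 0.215 0.05 ]
pour_lip [492. 233.] 0.95 [0.37  0.276 0.05 ]
pour_lip [363. 245.] 0.88 [0.433 0.124 0.05 ]
lid_knob [322. 388.] 0.91 [0.661 0.143 0.046]
lid_knob [363. 248.] 0.68 [0.437 0.127 0.046]
ball0_center [172. 234.] 0.71 [ 0.503 -0.121  0.02 ]
ball1_center [144. 180.] 0.71 [ 0.441 -0.17   0.02 ]
ball2_center [169. 250.] 0.6 [ 0.526 -0.121  0.02 ]
```

View pics/s4.png

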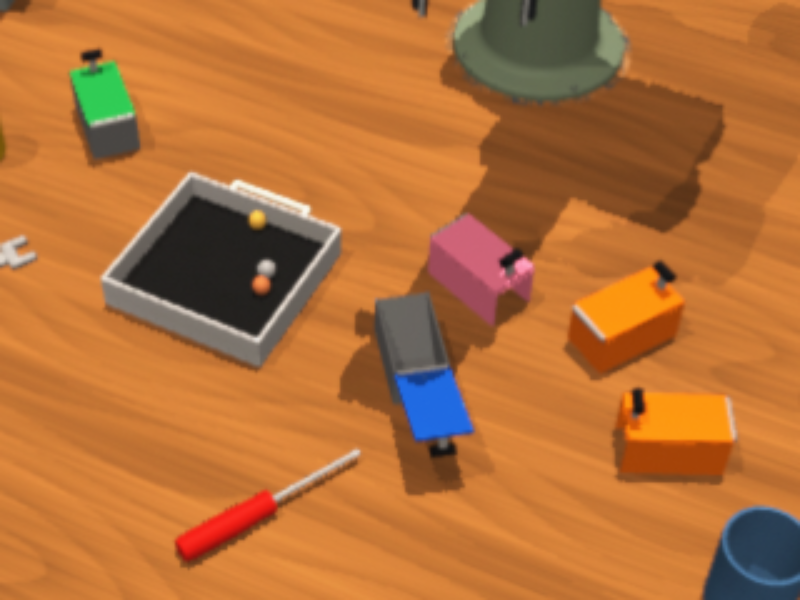

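View pics/w4.png

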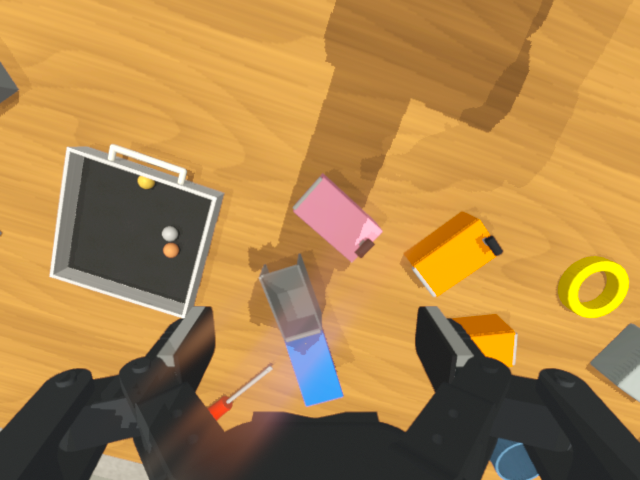

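The empty box stands upright at (410,340) in the scene crop with its lid back at (433,405). The balls are in the tray at (257,219), (266,268) and (261,285), and nothing else has moved. Handing in.

```bash
python3 -c "
from cell import *
print(sign_off())"
```

```text
the job is handed in; nothing more can be done
None
```

The job is handed in, with no verdict returned: the lid was swung fully back on the bench, all three balls are in the tray, and the empty box stands upright beside it with its lid still back and nothing else visibly moved.

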